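# Portion of cream into the copper sauce pan

## Task

Serve a portion of cream: stand the little copper pan upright on the drip tray of the pump with the white knob, mouth under its spout, and let go of it. Push the white knob down until it bottoms firmly on its stop, hold it there for a moment without forcing it, and let it come right up again; then carry the pan level to the white plate and set it down gently in the middle. Do not work the pump without the pan under it, and leave everything else as it is.

Things in the scene. Friction and masses are not known exactly. Their poses are not given: they have to be found in the camera images.
- pump: The cream pump, fixed: upright steel jar (110 mm across, lid top at z 182) on a dark base; white lid, knob and tag. Origin: on the counter, on the jar's axis. Its -x axis points from the jar to the spout, roughly towards the robot (yaw within 0.15 rad of 0). A 14 mm steel tube rises from the lid to z 212, runs to -x and turns straight down. It is the left or the right one of a pair.
- pump_spout (a point): The open lower end of the cream pump's tube, pointing straight down: (-110, 0, 135) mm in the pump's frame.
- pump_tray (a point): Middle of the flat drip grille below the spout: (-110, 0, 12) mm in the pump's frame. The grille reaches 45 mm from here to the jar side, 60 mm to the other and 54 mm to left and right; its top is 12 mm above the counter.
- plunger: White knob on the cream pump's sprung stem: flat disc 46 mm across, 18 mm thick. Origin: middle of its top face, 262 mm above the counter when up; it slides straight down on the jar's axis. The spring pushes back with about 4 N at the top and 0.1 N more per mm (5 to 8 N at the bottom); let go, the knob rises by itself.
- pump_stop (a point): Point on the jar's axis, z 200 mm. Here on a thread sits the black portion nut, the knob's stop: its top stands 0 to 26 mm above this point, not reported, so the stroke until the knob's rubber ring lands is 16 to 42 mm. Then the force rises by 8 N per mm. Bottomed: over 3 N beyond the spring; 12 to 16 N in all is a sound press, over 20 N harms the pump.
- pan: Small copper sauce pan, loose, 0.11 to 0.22 kg: 64 mm across outside (60 mm across the foot), 42 mm high, open on top, wall 3 mm. Origin: centre of its underside. A straight brass bar handle points to its -x axis: 10 mm wide (y), 12 mm tall (z 30 to 42), from x -32 to x -138.
- pan_grip (a point): The point in the middle of the pan's handle bar where it is best held, at (-88, 0, 36) mm in the pan's frame. Pinch it across the bar (along the pan's y).
- plate: White round plate, loose, 0.3 kg, 160 mm across, rim 16 mm high, flat inside 5 mm above its underside and 99 mm across. Origin: centre of its underside. It and the pan start at opposite sides of the counter, either way round.
- pump_b: The other pump, with green lid and knob, of the very same make and measures; not to be used.
- plunger_b: The green knob of the other pump (origin: middle of its top face). Leave it up.
- tumbler: Glass tumbler, 66 mm across, 125 mm high, origin under its centre; a bystander at the left.
- karahi: Copper two-handled dish, 92 mm across, 34 mm high, origin under its centre; a bystander at the right.
- bottle: Brown sauce bottle, 52 mm across, 170 mm high, origin under its centre; a bystander behind and between the pumps.
- shaker: Steel salt shaker, 42 mm across, 72 mm high, origin under its centre; a bystander between the pumps.
Things that resemble listed ones, but are neither listed nor needed, are in the scene too. There is more than one size of the plate; the one meant has the size given above.

How it is judged:
By the outcome, as a careful person would: the job done as asked, in the order asked, and still so for the second after the job is handed in, with the robot touching nothing.
It also fails if it takes over 72 s, if anything falls off the work surface, if the arm or the gripper's body presses on something with over 40 N, if the wrist force passes 120 N, or if a joint passes its speed limit or range.

## Robot

A 7-joint arm with a two-finger parallel gripper is mounted at the origin on the work surface. World frame = base frame: x ahead of the robot, y to its left, z up, the work surface at z = 0. Lengths are in m, angles in degrees, forces in N, time in s.
With the tool pointing down it reaches from about 0.4 to 0.9 m from the base axis. Payload 5.5 kg.
Tool frame: the origin (TCP) lies midway between the tips of the shut fingers; the grasp point (between the pads) lies 19 mm behind it; z points along the fingers, y is the line along which they close (so a half turn about z gives the same grasp; the last joint's range is limited). The gripper opens to 92 mm and grips with 3 to 60 N. Pads are 19 mm wide; open, the fingers measure 130 mm over their backs; the gripper's body (75 mm by 190 mm) begins 47 mm behind the grasp point.
Start: joints at [84.695, 28.699, -24.465, 88.831, 12.651, 65.22, -12.049], TCP at [0.226, -0.609, 0.227] pointing down, gripper open.
Joint ranges: [-164.97, 164.97], [-17.58, 116.51], [-87.97, 89.64], [11.32, 138.91], [-80.73, 260.73], [10.89, 115.49], [-147.41, 147.41]. Speed limits (degrees/s): [147.25, 147.25, 180, 180, 180, 180, 180].

## Interface

Orientations are given as [roll, pitch, yaw] about the fixed x, y, z axes, in that order (R = Rz(yaw) Ry(pitch) Rx(roll)).
In Python, from plant import ctrl gives the robot as it stands.
- The arm moves only by the tool step_arm, never from a script. Its argument "moves" is a list that holds one entry, the list of rows, each a list of 7 numbers: the shift along the tool's x, y, z in cm, then the turn, a rotation vector about the tool's x, y, z in degrees, then the closure, from -1 (fully open) to 1 (shut), so that 0 is half open. In form: [[[dx, dy, dz, wx, wy, wz, claw], ...]]. A call has 1 to 10 rows; each row shifts and turns the commanded pose from where the row before left it, along the tool's axes as they then stand; what a row does not reach is not made up. A row lasts 1/8 s, in which the tool goes at most 62.5 mm and 10.7 degrees, less where a joint would pass 70% of its speed; a pose out of reach is approached as far as the arm can. A call is refused whole if a number of a shift passes 6.25 or a number of a turn 10.7, either way. A call with a gripper value outside its range is refused whole. The fingers move at their own pace and stop on an object; the grip force is fixed at half the most. Time passes only in rows, so rows that do not move let the fingers close. It gives the time, the measured TCP pose, the force, the opening and the grip force at its end, in the units of the state.
- ctrl.state(): the state, without advancing time (a new reading comes with each control period).
- ctrl.read_camera(name): name is "scene" or "top"; returns the picture (480x640x3 uint8, red, green, blue); there is no depth.
- ctrl.camera_params(name): a dict with "vfov" (degrees; the focal length in pixels is half the picture's height over the tangent of half this angle, whatever the lens; pixels are square), "cx", "cy" (the principal point, pixels), "pose" (4x4, takes a point from camera to world coordinates). Camera axes: x right, y down, z forward; pixel columns grow to the right and rows downward; lengths in m; the calibration is good to about 2 mm. A picture is of the moment at which its call begins. camera_params takes no time and is no camera call.
- ctrl.sign_off(): hands the job in; it is judged then, once.
The state is a dict: "time_s": time; "joint_positions": joint angles; "qvel": joint speeds; "tau": joint torques, N m; "ee_pos": TCP position; "tcp_rot": TCP orientation; "ft_force": force on the tool from outside, world axes, zero at the start; "wrist_torque": the same for the moment, N m; "width": finger opening in m; "grasp_force": force on a finger pad.
Only numpy, scipy, OpenCV 4.12 (cv2) and the standard library are available. Lean on these libraries where they do the work, as an engineer would, in place of code of your own. Each camera call takes 0.05 s, during which the arm holds its last target. There are 200 camera calls.

## Working session

There is one attempt and no reset: what is moved stays moved. The work goes in short steps, Python scripts to look and compute and a tool call to move; the robot and the scene stay as the last step left them, time stands still between calls to the robot, and variables do not carry over. Pictures are saved under pics/ and viewed, at most 10 in all, crops included, and the job is handed in when it is done.

Besides the shell and the picture viewer there is one more tool, called after ">>>" by a JSON object that holds its "fn" and its "kwargs". step_arm: Moves the arm, as the interface text tells. Its arguments: {"type":"object","properties":{"moves":{"type":"array","items":{"type":"array","items":{"type":"array","items":{"type":"number"}}}}},"required":["moves"]}

```bash
mkdir -p pics; ls
python3 - <<'E'
from plant import ctrl
import cv2,numpy as np
for n in("scene","top"):
    p=ctrl.camera_params(n); print(n,p)
    cv2.imwrite(f"pics/{n}0.png",ctrl.read_camera(n)[...,::-1])
s=ctrl.state();print(s)
E
```

```text
pics
scene {'vfov': 42.45872978041774, 'cx': 322.39987010849234, 'cy': 236.67999808097548, 'pose': array([[ 0.60488803,  0.52138923, -0.60188349,  1.30399731],
       [ 0.79613273, -0.37999409,  0.47093223, -0.66989052],
       [ 0.01682682, -0.76404042, -0.64494891,  1.05297524],
       [ 0.        ,  0.        ,  0.        ,  1.        ]])}
top {'vfov': 52.19852812953438, 'cx': 323.1323292562257, 'cy': 239.70093364123096, 'pose': array([[ 6.78077769e-03, -9.79879673e-01,  1.99473927e-01,
         2.44573224e-01],
       [-9.99976826e-01, -6.76556400e-03,  7.57903138e-04,
        -1.53802228e-02],
       [ 6.06899741e-04, -1.99474444e-01, -9.79902841e-01,
         1.18777963e+00],
       [ 0.00000000e+00,  0.00000000e+00,  0.00000000e+00,
         1.00000000e+00]])}
{'time_s': 0.1, 'joint_positions': array([ 84.6945611 ,  28.74933728, -24.45223135,  88.88258395,
        12.65264466,  65.22089862, -12.04876146]), 'qvel': array([-0.04796432, -0.16889685, -0.031215  , -0.12930974,  0.00446821,
        0.00350017, -0.1030047 ]), 'tau': array([-1.05475329e-02, -5.67876756e+01, -5.83836839e+00, -2.79917139e+01,
       -6.90181134e-02,  2.40755815e-02,  4.76207890e-05]), 'ee_pos': array([ 0.22613869, -0.60874284,  0.22579011]), 'tcp_rot': array([-1.79900528e+02, -1.36876679e-03,  2.03873501e+01]), 'ft_force': array([-0.01971042,  0.22170404, -0.17699536]), 'wrist_torque': array([-0.01511589,  0.0576372 ,  0.01233558]), 'grasp_force': 0.0, 'width': 0.09147455136237684}
```

View pics/scene0.png

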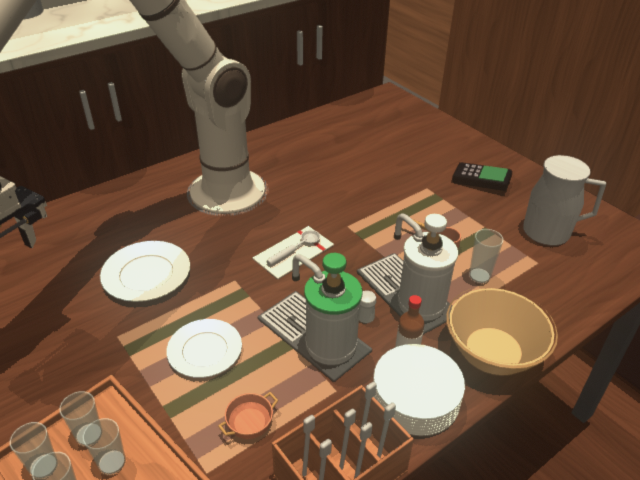

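View pics/top0.png

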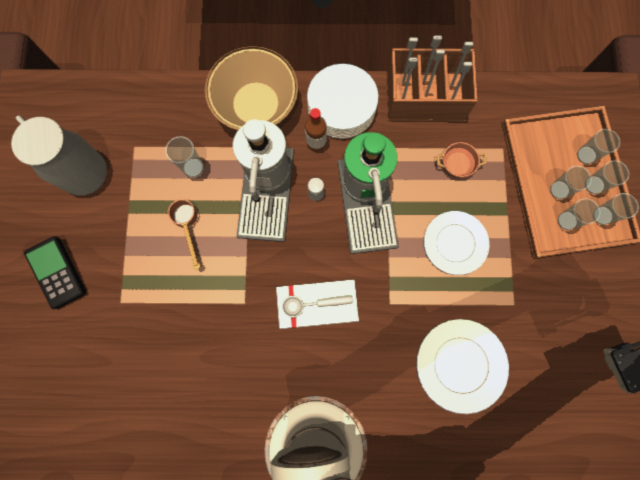

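The scene camera shows the white pump right of the green one. In the top view the white pump's lid is at (260,145), its tray at (264,215), the pan at (184,213) with its handle down to (197,268), and two plates at (457,243) and (463,366). Next, an enlarged crop and sizes.

```bash
cat > h.py <<'E'
import numpy as np
from plant import ctrl
def K(n):
    p=ctrl.camera_params(n);f=240/np.tan(np.radians(p['vfov']/2));return f,p['cx'],p['cy'],np.array(p['pose'])
def ray(n,u,v,z):
    f,cx,cy,T=K(n);d=T[:3,:3]@[(u-cx)/f,(v-cy)/f,1];o=T[:3,3];return o+d*(z-o[2])/d[2]
def proj(n,P):
    f,cx,cy,T=K(n);q=T[:3,:3].T@(np.array(P)-T[:3,3]);return np.array([f*q[0]/q[2]+cx,f*q[1]/q[2]+cy])
E
python3 - <<'E'
from h import *
import cv2
im=cv2.imread("pics/top0.png")
cv2.imwrite("pics/c1.png",cv2.resize(im[110:290,155:305],None,fx=4,fy=4,interpolation=cv2.INTER_CUBIC)[:600] if 0 else cv2.resize(im[115:280,155:305],None,fx=3.6,fy=3.6,interpolation=cv2.INTER_CUBIC))
for nm,l,r,t,b,c in(("small",424,490,211.5,274,(457,243)),("big",417.5,508.5,320.5,412,(463,366))):
    print(nm,ray("top",l,c[1],.016),ray("top",r,c[1],.016),ray("top",c[0],t,.016),ray("top",c[0],b,.016))
E
```

```text
small [ 0.47659703 -0.26042057  0.016     ] [ 0.47770745 -0.42134652  0.016     ] [ 0.55647899 -0.34466533  0.016     ] [ 0.40108381 -0.33725052  0.016     ]
big [ 0.18567808 -0.23537263  0.016     ] [ 0.18710298 -0.44648067  0.016     ] [ 0.29063321 -0.34614947  0.016     ] [ 0.08474195 -0.3358224   0.016     ]
```

View pics/c1.png

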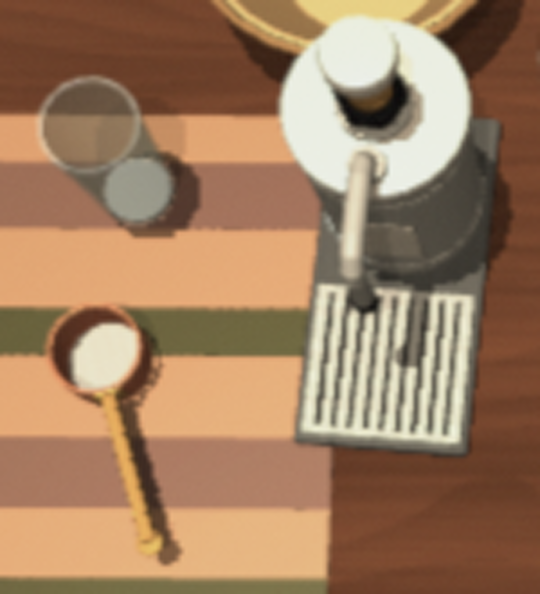

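Run:
```python
from h import *
c=lambda u,v:(155+(u+.5)/3.6-.5,115+(v+.5)/3.6-.5)
R=lambda u,v,z:ray("top",*c(u,v),z)
print("lid",R(376,107,.182),R(281,107,.182),R(471,107,.182),R(376,200,.182))
print("knob",R(358,53,.262),R(320,53,.262),R(397,53,.262))
print("grille",*[R(u,v,.012) for u,v in((318,288),(476,295),(465,442),(300,435))])
print("spout",R(361,300,.135))
print("pan L R T B",*[R(u,v,.042) for u,v in((47,352),(148,352),(97,304),(97,402))])
print("handle",*[R(u,v,.042) for u,v in((109,393),(151,543),(130,470))])
h=R(151,543,.042)-R(109,393,.042);print(np.degrees(np.arctan2(h[1],h[0])))
```

```text
lid [0.66057516 0.12654351 0.182     ] [0.66017041 0.18409732 0.182     ] [0.66097994 0.06898571 0.182     ] [0.60137119 0.1245979  0.182     ]
knob [0.65961977 0.12641659 0.262     ] [0.65946932 0.14774553 0.262     ] [0.65977418 0.10452575 0.262     ]
grille [0.59730267 0.18635454 0.012     ] [0.59302318 0.07672215 0.012     ] [0.48896953 0.08197066 0.012     ] [0.49306488 0.19451296 0.012     ]
spout [0.55285504 0.13829567 0.135     ]
pan L R T B [0.54242532 0.361114   0.042     ] [0.54289518 0.29341242 0.042     ] [0.57604915 0.32975034 0.042     ] [0.50827095 0.32538344 0.042     ]
handle [0.51448657 0.31777486 0.042     ] [0.41365773 0.28386358 0.042     ] [0.46229054 0.30059117 0.042     ]
-161.41091247232276
```

The pump axis is at about (0.659, 0.126) with yaw −4.3°, so the tray point is (0.549, 0.135). The pan is at (0.5425, 0.327), yaw 18.6°, and its handle measures 136 mm, which fits. The plate is the 160 mm one, at (0.479, −0.341). Moving now.

>>> {"fn": "step_arm", "kwargs": {"moves": [[[0,0,0,0,0,10.2,-1],[0,0,0,0,0,10.2,-1],[2.9,-4.4,0,0,0,0,-1],[2.9,-4.4,0,0,0,0,-1],[2.9,-4.4,0,0,0,0,-1],[2.9,-4.4,0,0,0,0,-1],[2.9,-4.4,0,0,0,0,-1],[2.9,-4.4,0,0,0,0,-1],[2.9,-4.4,0,0,0,0,-1],[0,-5,0,0,0,0,-1]]]}}

```text
time_s: 1.35
ee_pos: [0.4316, -0.2491, 0.2267]
tcp_rot: [-180.0, -0.1, 0.1]
ft_force: [1.0, 0.3, 0.4]
width: 0.0917
grasp_force: 0.0
```

>>> {"fn": "step_arm", "kwargs": {"moves": [[[0,-5,0,0,0,0,-1],[0,-5,0,0,0,0,-1],[0,-5,0,0,0,0,-1],[0,-5,0,0,0,0,-1],[0,-5,0,0,0,0,-1],[0,-5,0,0,0,0,-1],[0,-5,0,0,0,0,-1],[1,-5,1,0,0,0,-1],[1,-5,2,0,0,0,-1],[1,-5,2,0,0,0,-1]]]}}

```text
time_s: 2.6
ee_pos: [0.46, 0.2498, 0.1759]
tcp_rot: [180.0, -0.0, -0.1]
ft_force: [0.9, -1.0, 0.2]
width: 0.0915
grasp_force: 0.0
```

Run:
```python
from h import *
s=ctrl.state();print(s['ee_pos'],s['tcp_rot'],s['joint_positions'])
```

```text
[0.46004095 0.24980927 0.17594366] [ 1.79976224e+02 -1.48318243e-02 -6.56847579e-02] [   6.97469994   24.14170059  -47.35863627  109.25564281   21.37114767
   55.78018655 -140.2420393 ]
```

>>> {"fn": "step_arm", "kwargs": {"moves": [[[-0.1,-4.9,0,0,0,0,-1],[0,0,0,0,0,-9.3,-1],[0,0,0,0,0,-9.3,-1],[0,0,4,0,0,0,-1],[0,0,4,0,0,0,-1],[0,0,3,0,0,0,-1],[0,0,2,0,0,0,-1],[0,0,0,0,0,0,-1]]]}}

```text
time_s: 3.6
ee_pos: [0.4576, 0.2971, 0.0455]
tcp_rot: [180.0, 0.2, 18.6]
ft_force: [0.4, -0.1, 0.5]
width: 0.0919
grasp_force: 0.0
```

Run:
```python
from h import *
import cv2
s=ctrl.state();print(s['ee_pos'],s['tcp_rot'],s['joint_positions'])
im=ctrl.read_camera("scene")[...,::-1];im2=ctrl.read_camera("top")[...,::-1]
for n in("scene","top"):print(n,proj(n,[.459,.299,.036]))
a=cv2.resize(im[130:330,300:500],(400,400));b=cv2.resize(im2[170:330,130:290],(400,400))
cv2.imwrite("pics/g1.png",np.hstack([a,b]))
```

```text
[0.45763006 0.29709614 0.04545934] [1.79974786e+02 1.63969048e-01 1.86015603e+01] [  -2.85599495   38.12621105  -42.50746509  110.4763348    35.688513
   45.57759403 -136.81230236]
scene [415.07590803 224.58300349]
top [191.99447849 247.02315868]
```

View pics/g1.png

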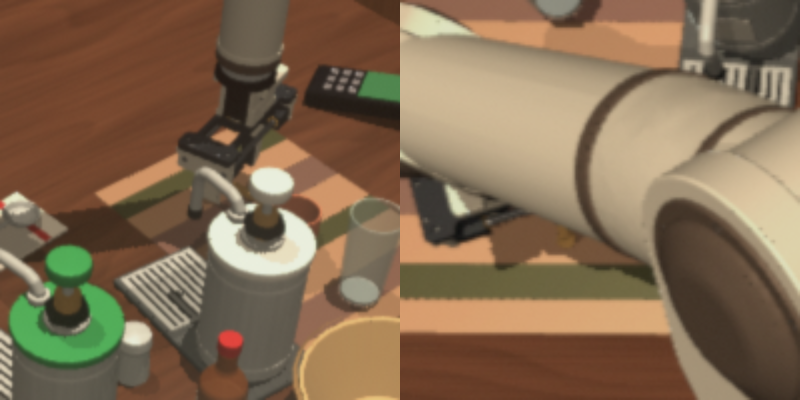

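The left half shows the gripper over the pan handle, beyond the pump; in the right half the arm hides the handle. The position is as planned, so I descend and grip.

>>> {"fn": "step_arm", "kwargs": {"moves": [[[0.2,-0.13,1.4,0,0,0,-1],[0,0,1.35,0,0,0,-1],[0,0,0,0,0,0,-1],[0,0,0,0,0,0,0.3],[0,0,0,0,0,0,1],[0,0,0,0,0,0,1],[0,0,0,0,0,0,1],[0,0,0,0,0,0,1],[0,0,0,0,0,0,1]]]}}

```text
time_s: 4.82
ee_pos: [0.4602, 0.2995, 0.0193]
tcp_rot: [180.0, -0.0, 18.6]
ft_force: [-0.5, -0.7, -0.3]
width: 0.0363
grasp_force: 0.0
```

>>> {"fn": "step_arm", "kwargs": {"moves": [[[0,0,0,0,0,0,1],[0,0,0,0,0,0,1],[0,0,0,0,0,0,1],[0,0,0,0,0,0,1],[0,0,0,0,0,0,1]]]}}

```text
time_s: 5.45
ee_pos: [0.4602, 0.2995, 0.0192]
tcp_rot: [180.0, -0.0, 18.6]
ft_force: [0.3, -0.6, 0.2]
width: 0.0096
grasp_force: 30.0
```

>>> {"fn": "step_arm", "kwargs": {"moves": [[[0,0,-0.5,0,0,0,1],[0,0,-1.5,0,0,0,1],[0,0,-2,0,0,0,1],[0,0,-1,0,0,0,1],[0,0,0,0,0,3,1],[0,0,0,0,0,6,1],[0,0,0,0,0,6,1],[0,0,0,0,0,3.6,1],[0,0,0,0,0,0,1]]]}}

```text
time_s: 6.58
ee_pos: [0.4605, 0.2998, 0.0702]
tcp_rot: [180.0, -0.1, 0.0]
ft_force: [-0.5, 0.8, -1.5]
width: 0.01
grasp_force: 30.0
```

Run:
```python
from h import *
import cv2
s=ctrl.state();print(s['ee_pos'],s['tcp_rot'],s['joint_positions'])
im=ctrl.read_camera("scene")[...,::-1];im2=ctrl.read_camera("top")[...,::-1]
a=cv2.resize(im[130:330,300:500],(400,400));b=cv2.resize(im2[110:270,130:290],(400,400))
cv2.imwrite("pics/g2.png",np.hstack([a,b]))
```

```text
[0.46047204 0.29980922 0.07017113] [ 1.79988679e+02 -1.00848972e-01  3.71203639e-02] [  -9.93422875   32.62544124  -32.975609    109.88959956   24.82543417
   44.56938579 -146.7686557 ]
```

View pics/g2.png

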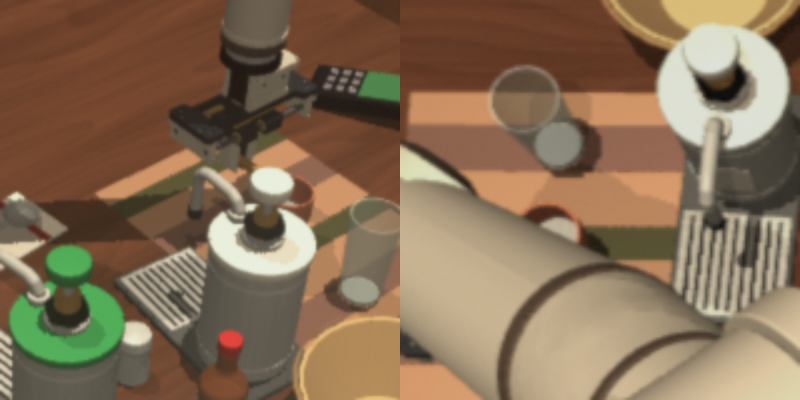

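The pan is held level and lifted (pan rim visible right of the arm at crop (550,220)). Carrying it to the tray.

>>> {"fn": "step_arm", "kwargs": {"moves": [[[0,1,0,0,0,0,1],[0.1,2,0,0,0,0,1],[0.1,3,0,0,0,0,1],[0,3,0,0,0,0,1],[0,3,0,0,0,0,1],[0,2.5,0,0,0,0,1],[0,1.5,0,0,0,0,1],[0,0.5,0,0,0,0,1],[0,0,0,0,0,0,1],[0,0,0,0,0,0,1]]]}}

```text
time_s: 7.92
ee_pos: [0.4621, 0.1357, 0.0693]
tcp_rot: [-180.0, -0.0, 0.1]
ft_force: [-0.4, 0.8, -0.9]
width: 0.0095
grasp_force: 30.0
```

Run:
```python
from h import *
import cv2
s=ctrl.state();print(s['ee_pos'],s['tcp_rot'],s['joint_positions'])
im=ctrl.read_camera("scene")[...,::-1];im2=ctrl.read_camera("top")[...,::-1]
a=cv2.resize(im[180:330,330:480],(400,400),interpolation=cv2.INTER_CUBIC);b=cv2.resize(im2[110:270,180:340],(400,400),interpolation=cv2.INTER_CUBIC)
cv2.imwrite("pics/g3.png",np.hstack([a,b]))
```

```text
[0.46213842 0.13571331 0.06934454] [-1.79954246e+02 -2.05312498e-02  7.40958350e-02] [   8.52862292   27.15017285  -33.56460383  119.17452136   23.06298675
   39.98025319 -130.01459165]
```

View pics/g3.png

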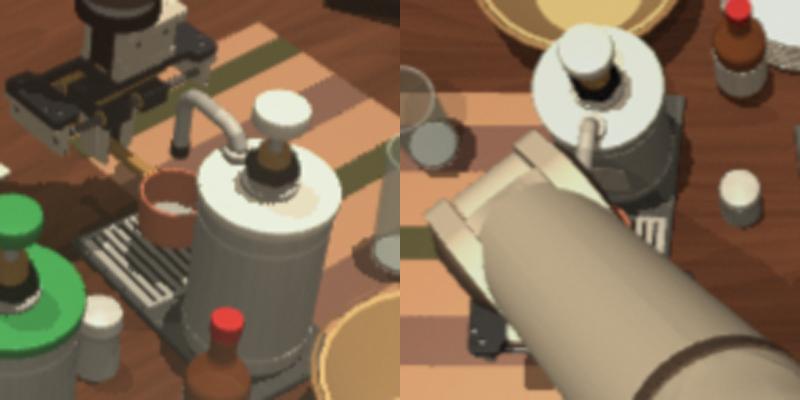

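Run:
```python
from h import *
print(ray("scene",397.5,236.5,.135), "exp spout", proj("scene",[.5493,.1345,.135]))
x0,y0=330,180;k=400/150
for p in([.5493,.1345+.032,.092],[.5493,.1345-.032,.092],[.5493-.032,.1345,.092],[.4,.1345,.092]):
    q=proj("scene",p);print((q-[x0,y0])*k)
```

```text
[0.54910278 0.14115485 0.135     ] exp spout [395.42624617 237.64047021]
[196.57304551 176.85924321]
[142.73286444 205.2657782 ]
[145.78070148 171.72223233]
[ 62.4072503  105.46616425]
```

The left half shows the pan over the grille, rim from x≈139 to 205 at y≈170–200, with the spout end at (180,150) above its mouth, as predicted. Lowering.

>>> {"fn": "step_arm", "kwargs": {"moves": [[[0,-0.1,1,0,0,0,1],[0,0,1.2,0,0,0,1],[0,0,0.8,0,0,0,1],[0,0,0.4,0,0,0,1],[0,0,0.3,0,0,0,1],[0,0,0,0,0,0,1],[0,0,0,0,0,0,1]]]}}

```text
time_s: 8.9
ee_pos: [0.4623, 0.1356, 0.0325]
tcp_rot: [-180.0, -0.0, -0.0]
ft_force: [0.5, 0.1, -1.4]
width: 0.0097
grasp_force: 30.0
```

>>> {"fn": "step_arm", "kwargs": {"moves": [[[0,0,0.07,0,0,0,1],[0,0,0.07,0,0,0,1],[0,0,0,0,0,0,1]]]}}

```text
time_s: 9.28
ee_pos: [0.4621, 0.1356, 0.031]
tcp_rot: [180.0, -0.0, -0.0]
ft_force: [-0.7, -0.4, 1.6]
width: 0.0094
grasp_force: 30.0
```

>>> {"fn": "step_arm", "kwargs": {"moves": [[[0,0,0,0,0,0,-0.2],[0,0,0,0,0,0,-0.2],[0,0,0,0,0,0,-0.2],[0,0,0,0,0,0,-0.2],[0,0,0,0,0,0,-0.2]]]}}

```text
time_s: 9.9
ee_pos: [0.4621, 0.1356, 0.0308]
tcp_rot: [-180.0, -0.0, -0.0]
ft_force: [0.2, -0.6, -0.1]
width: 0.0535
grasp_force: 0.0
```

>>> {"fn": "step_arm", "kwargs": {"moves": [[[0,0,-1,0,0,0,-0.2],[0,0,-4,0,0,0,-0.2],[0,0,-5,0,0,0,-0.2],[0,0,-5,0,0,0,-0.2],[0,0,-5,0,0,0,1],[0,0,-5,0,0,0,1],[0,0,-2,0,0,0,1],[0,0,0,0,0,0,1]]]}}

```text
time_s: 10.9
ee_pos: [0.463, 0.136, 0.303]
tcp_rot: [-180.0, -0.3, -0.0]
ft_force: [-0.4, 0.1, -1.1]
width: 0.0197
grasp_force: 0.0
```

Run:
```python
from h import *
import cv2
s=ctrl.state();print(s['ee_pos'],s['tcp_rot'],s['joint_positions'])
im=ctrl.read_camera("scene")[...,::-1];im2=ctrl.read_camera("top")[...,::-1]
a=cv2.resize(im[180:330,330:480],(400,400),interpolation=cv2.INTER_CUBIC);b=cv2.resize(im2[110:270,180:340],(400,400),interpolation=cv2.INTER_CUBIC)
cv2.imwrite("pics/g4.png",np.hstack([a,b]))
```

```text
[0.46296809 0.13598318 0.30295643] [-1.79999564e+02 -2.52115390e-01 -6.64894726e-03] [  19.01623098    8.08674523  -42.10557466  106.4893242     5.97066852
   67.37035184 -115.09353164]
```

View pics/g4.png

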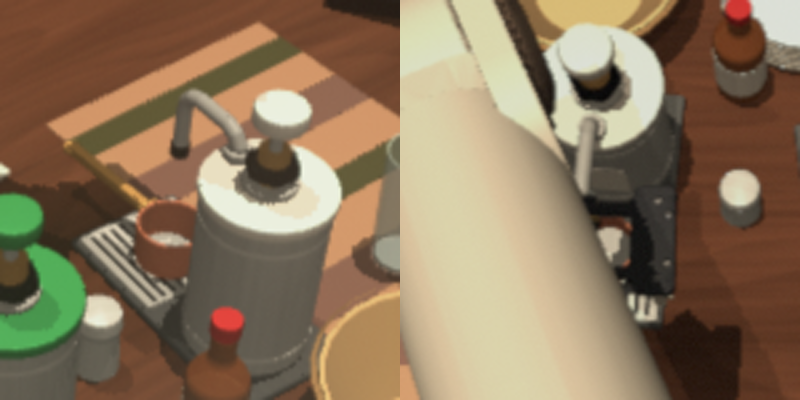

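Run:
```python
from h import *
print("knob",ray("scene",330+283/400*150,180+108/400*150,.262))
x0,y0=330,180;k=400/150
for p in([.5493,.1355+.032,.054],[.5493,.1355-.032,.054],[.5493-.032,.1355,.054],[.5493-.138,.1355,.054],[.659,.1263,.262]):
    q=proj("scene",p);print((q-[x0,y0])*k)
```

```text
knob [0.66267019 0.12819562 0.262     ]
[193.11781052 208.05047173]
[140.12585386 236.61460557]
[143.18261969 202.91186597]
[ 68.82449676 142.46094287]
[277.86129215 106.50064379]
```

The left half shows the pan upright on the grille, handle end at (68,145), rim left edge at about 137, as predicted; nothing is tipped. Now over the knob.

>>> {"fn": "step_arm", "kwargs": {"moves": [[[3,0.2,0,0,0,0,1],[5,0.2,0,0,0,0,1],[5,0.2,0,0,0,0,1],[4,0.2,0,0,0,0,1],[2.7,0.1,0,0,0,0,1],[0,0,1,0,0,0,1],[0,0,1.5,0,0,0,1],[0,0,0,0,0,0,1],[0,0,0,0,0,0,1]]]}}

```text
time_s: 12.12
ee_pos: [0.6585, 0.1266, 0.276]
tcp_rot: [180.0, 0.0, 0.0]
ft_force: [0.2, -0.1, -0.6]
width: 0.0001
grasp_force: 0.0
```

Run:
```python
from h import *
s=ctrl.state();print(s['ee_pos'],s['tcp_rot'],s['joint_positions'],s['ft_force'],s['width'])
```

```text
[0.6584698  0.12663716 0.27602988] [1.79984278e+02 1.72912983e-03 1.99554281e-02] [  11.68676967   31.11267712  -37.20685456   82.03819324   19.06336421
   73.2110376  -117.02035991] [ 0.15068127 -0.08121624 -0.59468284] 0.0001426479689859744
```

Run:
```python
from h import *
import cv2
im=ctrl.read_camera("scene")[...,::-1]
cv2.imwrite("pics/g5.png",cv2.resize(im[205:265,400:470],None,fx=8,fy=8,interpolation=cv2.INTER_CUBIC))
for z in(.262,.244,.24,.23,.226,.22,.21,.2,.182):print(z,((proj("scene",[.66,.1275,z])-[400,205])*8).round())
```

```text
0.262 [280. 120.]
0.244 [270. 174.]
0.24 [268. 186.]
0.23 [263. 215.]
0.226 [261. 227.]
0.22 [258. 245.]
0.21 [253. 273.]
0.2 [248. 302.]
0.182 [240. 353.]
```

View pics/g5.png

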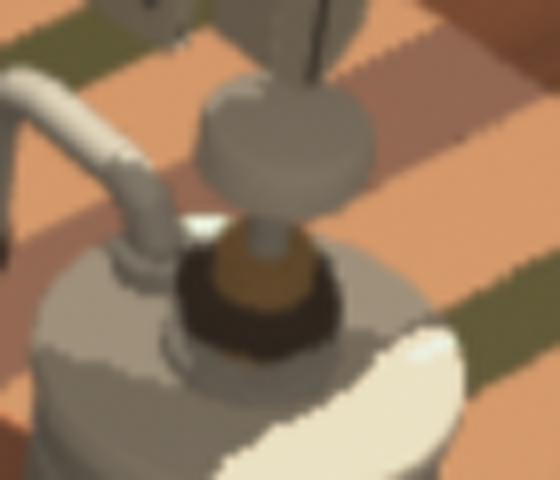

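The crop shows the fingertips just above the knob (280,140), and the black nut low on its brass post: post front meets nut top at row 310, so the nut top is at about z 0.208 and the stroke about 34 ± 4 mm. I'll press in stages.

>>> {"fn": "step_arm", "kwargs": {"moves": [[[0.1,0,0.6,0,0,0,1],[0,0,0.5,0,0,0,1],[0,0,0.4,0,0,0,1],[0,0,0.5,0,0,0,1],[0,0,0.5,0,0,0,1],[0,0,0.4,0,0,0,1],[0,0,0,0,0,0,1],[0,0,0,0,0,0,1]]]}}

```text
time_s: 13.18
ee_pos: [0.66, 0.1263, 0.2472]
tcp_rot: [180.0, -0.0, -0.0]
ft_force: [-1.6, -1.9, 5.3]
width: 0.0005
grasp_force: 2.5
```

>>> {"fn": "step_arm", "kwargs": {"moves": [[[0,0,0.3,0,0,0,1],[0,0,0.3,0,0,0,1],[0,0,0,0,0,0,1]]]}}

```text
time_s: 13.55
ee_pos: [0.6601, 0.1264, 0.2412]
tcp_rot: [180.0, -0.0, -0.0]
ft_force: [-2.0, -1.6, 5.2]
width: 0.0006
grasp_force: 2.8
```

>>> {"fn": "step_arm", "kwargs": {"moves": [[[0,0,0.2,0,0,0,1],[0,0,0.1,0,0,0,1],[0,0,0,0,0,0,1]]]}}

```text
time_s: 13.92
ee_pos: [0.6601, 0.1263, 0.2384]
tcp_rot: [180.0, -0.0, -0.0]
ft_force: [-3.2, -1.0, 5.3]
width: 0.0004
grasp_force: 3.0
```

>>> {"fn": "step_arm", "kwargs": {"moves": [[[0,0,0.1,0,0,0,1],[0,0,0,0,0,0,1]]]}}

```text
time_s: 14.18
ee_pos: [0.6601, 0.1264, 0.2374]
tcp_rot: [180.0, -0.0, -0.0]
ft_force: [-2.7, -1.7, 6.5]
width: 0.0008
grasp_force: 3.0
```

>>> {"fn": "step_arm", "kwargs": {"moves": [[[0,0,0.1,0,0,0,1],[0,0,0,0,0,0,1]]]}}

```text
time_s: 14.42
ee_pos: [0.6601, 0.1263, 0.2364]
tcp_rot: [180.0, -0.0, -0.0]
ft_force: [-2.6, -0.9, 5.8]
width: 0.0005
grasp_force: 3.1
```

>>> {"fn": "step_arm", "kwargs": {"moves": [[[0,0,0.1,0,0,0,1],[0,0,0,0,0,0,1]]]}}

```text
time_s: 14.68
ee_pos: [0.66, 0.1264, 0.2354]
tcp_rot: [180.0, -0.0, -0.0]
ft_force: [-3.1, -1.2, 6.3]
width: 0.0005
grasp_force: 3.1
```

>>> {"fn": "step_arm", "kwargs": {"moves": [[[0,0,0.1,0,0,0,1],[0,0,0,0,0,0,1]]]}}

```text
time_s: 14.92
ee_pos: [0.6601, 0.1264, 0.2345]
tcp_rot: [180.0, -0.0, -0.0]
ft_force: [-3.0, -2.3, 7.2]
width: 0.0003
grasp_force: 3.2
```

>>> {"fn": "step_arm", "kwargs": {"moves": [[[0,0,0.08,0,0,0,1],[0,0,0,0,0,0,1]]]}}

```text
time_s: 15.18
ee_pos: [0.6601, 0.1264, 0.2337]
tcp_rot: [180.0, -0.0, -0.0]
ft_force: [-1.7, -1.3, 7.1]
width: 0.0005
grasp_force: 3.2
```

>>> {"fn": "step_arm", "kwargs": {"moves": [[[0,0,0.1,0,0,0,1],[0,0,0,0,0,0,1]]]}}

```text
time_s: 15.42
ee_pos: [0.6601, 0.1264, 0.2327]
tcp_rot: [180.0, -0.0, -0.0]
ft_force: [-2.4, -1.2, 6.7]
width: 0.0004
grasp_force: 3.2
```

>>> {"fn": "step_arm", "kwargs": {"moves": [[[0,0,0.1,0,0,0,1],[0,0,0,0,0,0,1]]]}}

```text
time_s: 15.68
ee_pos: [0.6601, 0.1263, 0.2317]
tcp_rot: [180.0, -0.0, -0.0]
ft_force: [-2.3, -1.7, 6.1]
width: 0.0004
grasp_force: 3.3
```

>>> {"fn": "step_arm", "kwargs": {"moves": [[[0,0,0.1,0,0,0,1],[0,0,0,0,0,0,1]]]}}

```text
time_s: 15.92
ee_pos: [0.6601, 0.1264, 0.2308]
tcp_rot: [180.0, -0.0, -0.0]
ft_force: [-3.0, -1.4, 6.9]
width: 0.0003
grasp_force: 3.3
```

>>> {"fn": "step_arm", "kwargs": {"moves": [[[0,0,0.1,0,0,0,1],[0,0,0,0,0,0,1]]]}}

```text
time_s: 16.18
ee_pos: [0.6601, 0.1264, 0.2298]
tcp_rot: [180.0, -0.0, -0.0]
ft_force: [-2.9, -0.9, 7.3]
width: 0.0003
grasp_force: 3.4
```

>>> {"fn": "step_arm", "kwargs": {"moves": [[[0,0,0.1,0,0,0,1],[0,0,0,0,0,0,1]]]}}

```text
time_s: 16.42
ee_pos: [0.6601, 0.1264, 0.2288]
tcp_rot: [180.0, -0.0, -0.0]
ft_force: [-3.0, -1.9, 6.7]
width: 0.0002
grasp_force: 3.4
```

>>> {"fn": "step_arm", "kwargs": {"moves": [[[0,0,0.1,0,0,0,1],[0,0,0,0,0,0,1]]]}}

```text
time_s: 16.68
ee_pos: [0.6601, 0.1264, 0.2281]
tcp_rot: [180.0, -0.0, -0.0]
ft_force: [-3.7, -2.4, 7.9]
width: 0.0003
grasp_force: 4.0
```

>>> {"fn": "step_arm", "kwargs": {"moves": [[[0,0,0.05,0,0,0,1],[0,0,0,0,0,0,1]]]}}

```text
time_s: 16.92
ee_pos: [0.6601, 0.1264, 0.2279]
tcp_rot: [180.0, -0.0, -0.0]
ft_force: [-3.6, -2.4, 9.1]
width: 0.0007
grasp_force: 4.7
```

>>> {"fn": "step_arm", "kwargs": {"moves": [[[0,0,0.08,0,0,0,1],[0,0,0,0,0,0,1],[0,0,0,0,0,0,1]]]}}

```text
time_s: 17.3
ee_pos: [0.6601, 0.1264, 0.2276]
tcp_rot: [180.0, -0.1, -0.0]
ft_force: [-5.1, -3.0, 11.8]
width: 0.0003
grasp_force: 5.9
```

>>> {"fn": "step_arm", "kwargs": {"moves": [[[0,0,0.06,0,0,0,1],[0,0,0,0,0,0,1],[0,0,0,0,0,0,1],[0,0,0,0,0,0,1],[0,0,0,0,0,0,1],[0,0,0,0,0,0,1]]]}}

```text
time_s: 18.05
ee_pos: [0.6601, 0.1264, 0.2274]
tcp_rot: [180.0, -0.1, -0.0]
ft_force: [-5.9, -1.5, 13.7]
width: 0.0006
grasp_force: 6.8
```

>>> {"fn": "step_arm", "kwargs": {"moves": [[[0,0,0,0,0,0,1],[0,0,0,0,0,0,1],[0,0,0,0,0,0,1],[0,0,-0.5,0,0,0,1],[0,0,-0.8,0,0,0,1],[0,0,-1,0,0,0,1],[0,0,-1.5,0,0,0,1],[0,0,-2,0,0,0,1],[0,0,-1.7,0,0,0,1],[0,0,0,0,0,0,1]]]}}

```text
time_s: 19.3
ee_pos: [0.6611, 0.1271, 0.3024]
tcp_rot: [-179.9, -0.2, -0.0]
ft_force: [0.7, -0.4, -0.9]
width: 0.0004
grasp_force: 0.0
```

>>> {"fn": "step_arm", "kwargs": {"moves": [[[-3,-0.15,0,0,0,0,-0.2],[-5,-0.2,0,0,0,0,-0.2],[-5,-0.2,0,0,0,0,-0.2],[-4,-0.2,0,0,0,0,-0.2],[-2.9,-0.1,0,0,0,0,-0.2],[0,0,3,0,0,0,-0.2],[0,0,5,0,0,0,-0.2],[0,0,5,0,0,0,-0.2],[0,0,5,0,0,0,-0.2],[0,0,0,0,0,0,-0.2]]]}}

```text
time_s: 20.55
ee_pos: [0.4573, 0.1341, 0.1168]
tcp_rot: [179.9, 0.5, 0.0]
ft_force: [-0.4, 0.4, 0.6]
width: 0.0553
grasp_force: 0.0
```

Run:
```python
from h import *
import cv2
s=ctrl.state();print(s['ee_pos'],s['joint_positions'])
im=ctrl.read_camera("scene")[...,::-1]
cv2.imwrite("pics/g6.png",cv2.resize(im[170:320,330:490],None,fx=4,fy=4,interpolation=cv2.INTER_CUBIC))
```

```text
[0.45730103 0.13409155 0.11683176] [  13.32716951   22.96229127  -38.86061345  117.81612218   19.64384017
   46.15347929 -127.22931566]
```

View pics/g6.png

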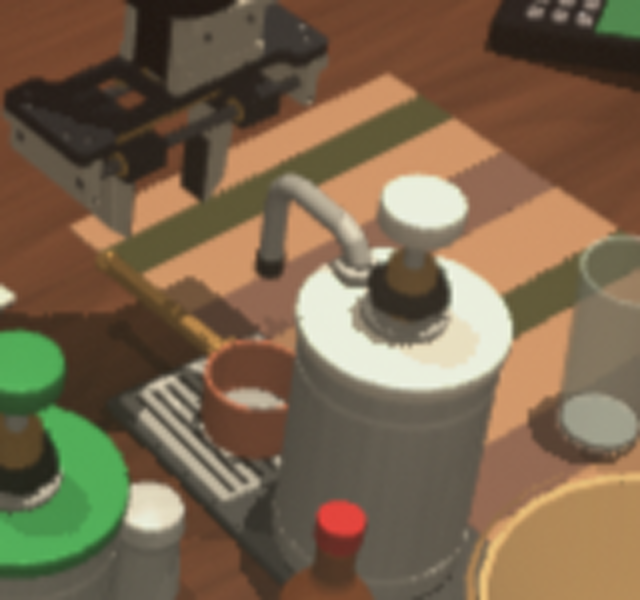

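The knob is fully up at (422,200), the pan stands with its handle end at (107,255), and the fingers are spread above the handle. Descending to re-grip.

>>> {"fn": "step_arm", "kwargs": {"moves": [[[0.2,-0.1,3,0,0,0,-0.2],[0.2,-0.1,3,0,0,0,-0.2],[0,0,1.5,0,0,0,-0.2],[0,0,1,0,0,0,-0.2],[0,0,0,0,0,0,-0.2]]]}}

```text
time_s: 21.22
ee_pos: [0.4655, 0.1371, 0.0356]
tcp_rot: [180.0, -0.0, -0.0]
ft_force: [0.0, 0.2, 1.2]
width: 0.055
grasp_force: 0.0
```

>>> {"fn": "step_arm", "kwargs": {"moves": [[[-0.35,0.15,0.4,0,0,0,-0.2],[0,0,0,0,0,0,-0.2],[0,0,0,0,0,0,1],[0,0,0,0,0,0,1],[0,0,0,0,0,0,1],[0,0,0,0,0,0,1],[0,0,0,0,0,0,1],[0,0,0,0,0,0,1],[0,0,0,0,0,0,1],[0,0,0,0,0,0,1]]]}}

```text
time_s: 22.48
ee_pos: [0.4616, 0.1356, 0.0311]
tcp_rot: [-180.0, -0.0, -0.0]
ft_force: [-0.0, 1.5, -0.1]
width: 0.01
grasp_force: 30.0
```

>>> {"fn": "step_arm", "kwargs": {"moves": [[[0,0,-0.5,0,0,0,1],[0,0,-1,0,0,0,1],[0,0,-1.2,0,0,0,1],[0,0,-0.6,0,0,0,1],[-0.6,0,0,0,0,0,1],[-1.5,0,-0.5,0,0,0,1],[-2,0,-1,0,0,0,1],[-1.7,0,-1,0,0,0,1],[-0.9,0.5,-0.5,0,0,0,1],[-0.3,1,0,0,0,0,1]]]}}

```text
time_s: 23.72
ee_pos: [0.3911, 0.1201, 0.0944]
tcp_rot: [180.0, -0.0, 0.0]
ft_force: [0.8, -0.3, -0.3]
width: 0.0098
grasp_force: 30.0
```

Run:
```python
from h import *
import cv2
from scipy.optimize import least_squares
s=ctrl.state();print(s['ee_pos'],s['ft_force'],s['joint_positions'])
for n,f,seed in(("top","pics/top0.png",(457,243)),("scene","pics/scene0.png",(205,348))):
    g=cv2.imread(f); hsv=cv2.cvtColor(g,cv2.COLOR_BGR2HSV)
    m=((hsv[...,1]<75)&(hsv[...,2]>110)).astype(np.uint8)
    _,L,st,_=cv2.connectedComponentsWithStats(m)
    c=(L==L[seed[1],seed[0]]).astype(np.uint8)
    k=max(cv2.findContours(c,cv2.RETR_EXTERNAL,cv2.CHAIN_APPROX_NONE)[0],key=len)[:,0]
    P=np.array([ray(n,u,v,.016)[:2] for u,v in cv2.convexHull(k)[:,0]])
    r=least_squares(lambda p:np.hypot(*(P-p[:2]).T)-p[2],[.48,-.34,.08],loss='soft_l1',f_scale=.002)
    print(n,st[L[seed[1],seed[0]]],r.x.round(4),np.abs(r.fun).max())
```

```text
[0.39108339 0.12012188 0.09436949] [ 0.80162891 -0.28673315 -0.266584  ] [  14.70632894   18.83561349  -40.0387922   127.71919266   19.23697449
   39.22116793 -128.86067835]
top [ 423  210   67   65 3364] [ 0.4798 -0.3388  0.0805] 0.001429099346256138
scene [ 166  318   76   60 3554] [ 0.4765 -0.338   0.081 ] 0.0017290641277168811
```

>>> {"fn": "step_arm", "kwargs": {"moves": [[[0.3,2,0,0,0,0,1],[0.5,3,0,0,0,0,1],[0.6,4,0,0,0,0,1],[0.4,4,0,0,0,0,1],[0.2,4,0,0,0,0,1],[0,4,0,0,0,0,1],[-0.2,4,0,0,0,0,1],[-0.4,4,0,0,0,0,1],[-0.6,4,0,0,0,0,1],[-0.5,4,0,0,0,0,1]]]}}

```text
time_s: 24.98
ee_pos: [0.3935, -0.2517, 0.0937]
tcp_rot: [180.0, 0.0, -0.1]
ft_force: [0.5, -1.0, -1.4]
width: 0.0096
grasp_force: 30.0
```

>>> {"fn": "step_arm", "kwargs": {"moves": [[[-0.3,3.5,0,0,0,0,1],[0,2.5,0,0,0,0,1],[0,1.5,0,0,0,0,1],[0,1,0,0,0,0,1],[0,0.3,0,0,0,0,1],[0,0,0,0,0,0,1],[0,0,0,0,0,0,1]]]}}

```text
time_s: 25.85
ee_pos: [0.3917, -0.3365, 0.0941]
tcp_rot: [-180.0, 0.0, 0.1]
ft_force: [-0.7, 1.0, -2.0]
width: 0.0099
grasp_force: 30.0
```

Run:
```python
from h import *
import cv2
s=ctrl.state();print(s['ee_pos'],s['tcp_rot'],s['joint_positions'])
im=ctrl.read_camera("scene")[...,::-1]
cv2.imwrite("pics/g7.png",cv2.resize(im[240:400,120:280],None,fx=3.7,fy=3.7,interpolation=cv2.INTER_CUBIC))
for p in ([.4785,-.3385+.032,.117],[.4785,-.3385-.032,.117],[.4785+.032,-.3385,.117],[.4785-.032,-.3385,.117],[.4785,-.3385,.016]): print((proj("scene",p)-[120,240])*3.7)
```

```text
[ 0.39170699 -0.33647658  0.09413653] [-1.79978518e+02  5.70067574e-03  6.97505828e-02] [ 62.09663741  26.68059105 -29.79341757 113.86022362  18.66368296
  44.14001514 -68.55704074]
[343.0209691  251.30286481]
[239.35136626 302.48059138]
[320.4537846  311.90586501]
[264.02673395 242.33025564]
[311.39500942 395.81173867]
```

View pics/g7.png

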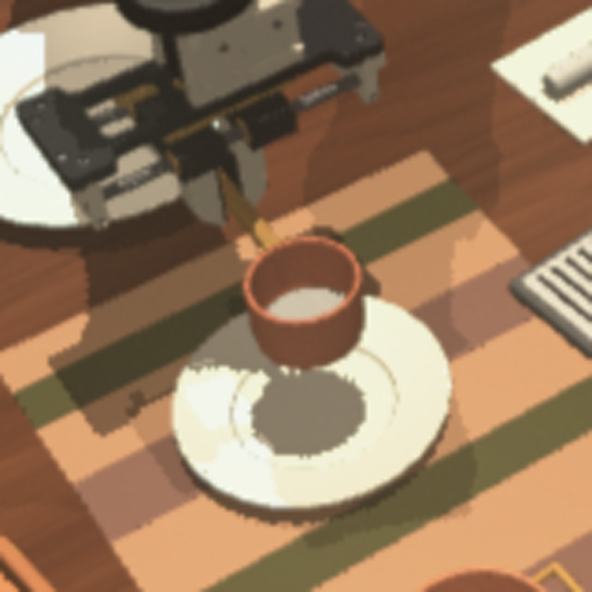

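The pan is held level over the plate: rim from x 245 to 362, centred near (303,278), about 12 px right of the planned spot. That means the pan centre is about 4.5 mm too far in +x and +y. Correcting, then lowering.

>>> {"fn": "step_arm", "kwargs": {"moves": [[[-0.4,0.45,0.5,0,0,0,1],[0,0,1.5,0,0,0,1],[0,0,2,0,0,0,1],[0,0,1.5,0,0,0,1],[0,0,0.7,0,0,0,1],[0,0,0.4,0,0,0,1],[0,0,0.15,0,0,0,1],[0,0,0,0,0,0,1],[0,0,0,0,0,0,1]]]}}

```text
time_s: 27.02
ee_pos: [0.3878, -0.3422, 0.0271]
tcp_rot: [180.0, -0.0, -0.0]
ft_force: [0.6, -0.3, -1.8]
width: 0.0096
grasp_force: 30.0
```

>>> {"fn": "step_arm", "kwargs": {"moves": [[[0,0,0.1,0,0,0,1],[0,0,0.1,0,0,0,1],[0,0,0.05,0,0,0,1],[0,0,0,0,0,0,1]]]}}

```text
time_s: 27.52
ee_pos: [0.3874, -0.342, 0.0242]
tcp_rot: [180.0, 0.0, -0.0]
ft_force: [-1.1, -0.7, -0.2]
width: 0.0095
grasp_force: 30.0
```

>>> {"fn": "step_arm", "kwargs": {"moves": [[[0,0,0.05,0,0,0,1],[0,0,0,0,0,0,1],[0,0,0,0,0,0,1]]]}}

```text
time_s: 27.9
ee_pos: [0.3873, -0.3421, 0.0238]
tcp_rot: [180.0, 0.0, -0.0]
ft_force: [-3.1, -0.3, 3.8]
width: 0.0098
grasp_force: 30.0
```

Contact is made. Releasing and rising clear.

>>> {"fn": "step_arm", "kwargs": {"moves": [[[0,0,-0.03,0,0,0,0.6],[0,0,0,0,0,0,0.2],[0,0,0,0,0,0,-0.2],[0,0,0,0,0,0,-0.2],[0,0,0,0,0,0,-0.2],[0,0,0,0,0,0,-0.2],[0,0,-1,0,0,0,-0.2],[0,0,-3,0,0,0,-0.2],[0,0,-5,0,0,0,-0.2],[0,0,-5,0,0,0,-0.2]]]}}

```text
time_s: 29.15
ee_pos: [0.3874, -0.3416, 0.1658]
tcp_rot: [-180.0, -0.0, 0.0]
ft_force: [0.9, -0.6, 0.7]
width: 0.0549
grasp_force: 0.0
```

Run:
```python
from h import *
import cv2
from scipy.optimize import least_squares
s=ctrl.state();print(s['ee_pos'],s['width'],s['ft_force'])
g=ctrl.read_camera("scene")[...,::-1].copy()
cv2.imwrite("pics/g8.png",g)
hsv=cv2.cvtColor(g,cv2.COLOR_BGR2HSV)
c=g[240:400,120:280]
cv2.imwrite("pics/g8c.png",cv2.resize(c,None,fx=3.7,fy=3.7,interpolation=cv2.INTER_CUBIC))
m=((hsv[...,1]<75)&(hsv[...,2]>110)).astype(np.uint8)
_,L,st,_=cv2.connectedComponentsWithStats(m)
l=L[372,205];k=np.argwhere(L==l)[:,::-1].astype(np.int32)
P=np.array([ray("scene",u,v,.016)[:2] for u,v in cv2.convexHull(k)[:,0]])
r=least_squares(lambda p:np.hypot(*(P-p[:2]).T)-.0805,[.48,-.34],loss='soft_l1',f_scale=.002)
print(st[l],r.x)
for p in ([.4785,-.3385+.032,.047],[.4785,-.3385-.032,.047],[.4785+.032,-.3385,.047],[.4785-.032,-.3385,.047]): print((proj("scene",p)-[120,240])*3.7)
```

```text
[ 0.38739282 -0.3416104   0.16579974] 0.05486637568433599 [ 0.86061493 -0.62358601  0.73520307]
[ 167  318   75   60 2548] [ 0.47661686 -0.33828587]
[354.89115671 335.11113429]
[255.13721176 386.45632045]
[333.43615866 395.82418705]
[278.5590131  326.17931885]
```

View pics/g8c.png

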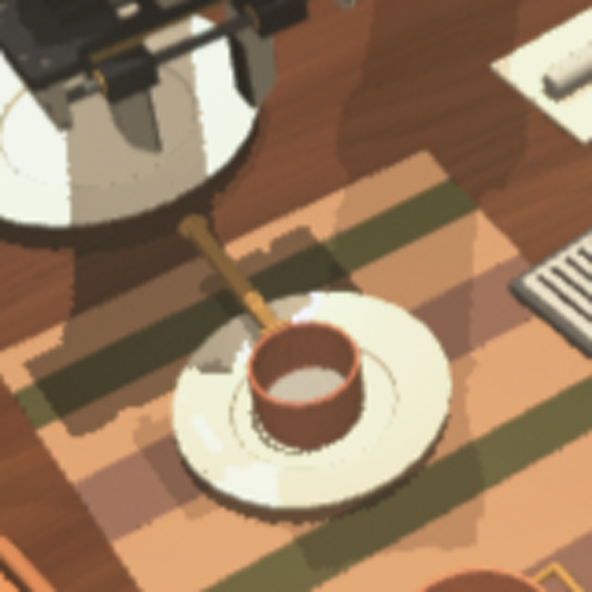

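The pan stands upright in the middle of the plate: rim centre at (305,363) against (305,361) expected, and the plate has not moved. Handing in.

```bash
python3 -c "
from plant import ctrl
print(ctrl.sign_off())"
```

```text
the job is handed in; nothing more can be done
None
```

The portion is served and the job handed in: one press to the stop at about 14 N, knob back up, and the pan released upright within about 2 mm of the plate's centre, in about 29 s; I viewed 11 pictures, one over the limit of 10.

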